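# Set and lock the pressure regulator of a bursting-strength tester

## Task

Turn the grey regulator knob on the blue fabric tester clockwise until the black gauge needle points at the red set hand. Then screw the knurled brass lock ring under the knob clockwise until it is firmly tight, but do not force it beyond that, with the needle still on the red hand. Do not push the tester out of its place or knock the things around it, and let go at the end.

Things in the scene. Friction and masses are not known exactly. Their poses are not given: they have to be found in the camera images.
- tester: Fabric bursting-strength tester, blue case on rubber feet, loose on the bench, about 4 kg, 220 (x) x 360 (y) mm, flat deck 90 mm above the bench. Origin: centre of its underside, z up. On the deck, in its frame: regulator (knob over lock ring, one upright axis) at x -10, y 122 mm; steel specimen clamp 84 mm across, 60 mm high, at x 0, y -112. Slides if pushed sideways with over 15 N.
- knob_grip (a point): Grey ribbed round knob, 32 mm across, 34 mm high, spanning 136 to 170 mm above the bench; point on its axis 156 mm above the bench, where it is gripped; it turns with the knob. Friction about 0.1 N m; stays where left. Turned clockwise (from above) it moves the needle clockwise by 1.25 times its angle.
- ring_grip (a point): Knurled round brass lock ring, 52 mm across, 13 mm high, on the knob's axis, 3 mm below the knob; point on the axis half-way up the ring, about 127 mm above the bench; it turns with the ring. Fingers can straddle the knob and grip the ring from above. It starts loose, is screwed tight clockwise (seen from above) and stays where it is left; how it tightens is told under ring_foot.
- ring_foot (a point): Point on the regulator's axis on the deck. Bonnet below the ring 42 mm across, flange on the deck 58 mm across, 5 mm high. Screwed clockwise the ring first runs free (0.04 N m) for 0.4 to 1.4 rad, different each time and unseen; then it comes up tight and yields only under about 0.7 N m of turning torque. Tight: turned at least 0.04 rad into that; beyond 0.3 rad into it the ring is overstrained.
- seal_top (a point): Top of the rubber seal ring, 39 mm across, under the lock ring, point on the axis, 120 mm above the bench; it does not turn. Squeezed down by the ring: 0.1 mm when the ring is just tight, 0.75 mm when it is overstrained, which is too little to be seen or measured.
- gauge_centre (a point): Centre of the round white gauge on the deck, 102 mm across, 16 mm high, facing up, under a clear window; about 100 mm above the bench.
- needle (a joint): Black gauge needle (its long end points): its angle clockwise from the zero of the scale, rad; the scale spans 0 to 4.71.
- set_hand (a joint): Red set hand of the gauge, fixed for the run: its angle clockwise from the same zero, rad.
- needle_tip (a point): Point on the black needle, 40 mm from the gauge's centre, about 102 mm above the bench.
- set_tip (a point): Point on the red set hand, 40 mm from the gauge's centre, about 100 mm above the bench.
- load_mid (a point): Red load block with a steel ring standing on it, 75 x 55 x 73 mm, beside the tester; point on its middle line, 30 mm up. To be left alone.
- beaker_mid (a point): Glass beaker, 66 mm across and 85 mm high, beside the tester; point on its axis half-way up. To be left alone.
- cutter_mid (a point): Green round specimen cutter with a knob on top, 72 mm across and 68 mm high, behind the tester; point on its axis half-way up. To be left alone.

How it is judged:
By the outcome, as a careful person would: the job done as asked, in the order asked, and still so for the second after the job is handed in, with the robot touching nothing.
It also fails if it takes over 64 s, if anything falls off the work surface, if the arm or the gripper's body presses on something with over 40 N, if the wrist force passes 120 N, or if a joint passes its speed limit or range.

## Robot

A 7-joint arm with a two-finger parallel gripper is mounted at the origin on the work surface. World frame = base frame: x ahead of the robot, y to its left, z up, the work surface at z = 0. Lengths are in m, angles in degrees, forces in N, time in s.
With the tool pointing down it reaches from about 0.425 to 0.875 m from the base axis. Payload 8.4 kg.
Tool frame: the origin (TCP) lies on the centre line of the jaws, within the pads' length; the fingertips stand 25 mm ahead of it and the grasp point (between the pads) lies 6 mm ahead of it; z points along the fingers, y is the direction in which the jaws open and shut (so a half turn about z gives the same grasp; the last joint's range is limited). The gripper opens to 85 mm and grips with 20 to 120 N. Pads are 22 mm wide; open, the fingers measure 114 mm over their backs; the gripper's body (76 mm by 85 mm) begins 54 mm behind the grasp point. The pads swing forward as they close: fully open they stand 13 mm farther back than shut.
Start: joints at [64.274, 19.091, 2.286, 83.961, -0.768, 76.965, -3.352], TCP at [0.223, -0.611, 0.256] pointing down, gripper open.
Joint ranges: [-147.57, 147.57], [-21.85, 119.76], [-74.77, 79.35], [14.55, 137.4], [-85.83, 265.84], [4.83, 119.75], [-152.11, 152.11]. Speed limits (degrees/s): [127.2, 127.2, 159.86, 159.86, 180, 180, 180].

## Interface

Orientations are given as [roll, pitch, yaw] about the fixed x, y, z axes, in that order (R = Rz(yaw) Ry(pitch) Rx(roll)).
In Python, from station import r, snapshot gives the robot as it stands.
- The arm moves only by the tool send_rows, never from a script. Its argument "commands" is a list of rows, each an object of numbers: "dx", "dy", "dz": the shift along the tool's x, y, z in m; "rx", "ry", "rz": the turn, a rotation vector about the tool's x, y, z in rad; "gripper": the closure, from 0 (fully open) to 1 (shut). A call has 1 to 10 rows; each row is the pose to reach, as a shift and turn from the pose commanded when the call began, along the tool's axes at that moment; what a row does not reach only later rows make up. A row lasts 1/12 s, in which the tool goes at most 41.7 mm and 7.16 degrees, less where a joint would pass 70% of its speed; a pose out of reach is approached as far as the arm can. A call with a gripper value outside its range is refused whole. The fingers move at their own pace and stop on an object; "force" is the grip in N (left out, the last holds). Time passes only in rows, so rows that repeat a pose let the fingers close. It gives the time, the measured TCP pose, the force and the opening at its end, in the units of the state.
- r.observe(): the state, without advancing time (a new reading comes with each control period).
- snapshot(name): name is "side" or "top" or "wrist"; returns a dict with "image" (480x640x3 uint8, red, green, blue), "depth" (480x640 float32, m along the optical axis (not along the pixel's ray), 0 where there is no reading), "camera_matrix" (3x3 intrinsics, pixels), "view" (4x4, takes a point from world to camera coordinates); the wrist camera has in their place "mount" (4x4, takes a point from camera to tool coordinates, whose origin is the TCP and whose axes are the flange's). Camera axes: x right, y up, looking along -z (the intrinsics and any distortion apply to the point x, -y, -z); pixel columns grow to the right and rows downward; lengths in m; the calibration is good to about 2 mm. A picture is of the moment at which its call begins: read the wrist's pose just before it.
- r.hand_in(): hands the job in, once; it reports no verdict.
The state is a dict: "clock": time; "joint_positions": joint angles; "dq": joint speeds; "tau": joint torques, N m; "ee_pos": TCP position; "tcp_rot": TCP orientation; "contact_force": force on the tool from outside, world axes, zero at the start; "wrist_torque": the same for the moment, N m; "finger_gap": finger opening in m.
Only numpy, scipy, OpenCV 4.12 (cv2) and the standard library are available. Lean on these libraries where they do the work, as an engineer would, in place of code of your own. Each camera call takes 0.05 s, during which the arm holds its last target. There are 200 camera calls.

## Working session

There is one attempt and no reset: what is moved stays moved. The work goes in short steps, Python scripts to look and compute and a tool call to move; the robot and the scene stay as the last step left them, time stands still between calls to the robot, and variables do not carry over. Pictures are saved under pics/ and viewed, about 8 in all and at most 12, crops included, and the job is handed in when it is done.

Besides the shell and the picture viewer there is one more tool, called after "Emit:" as name(argument=value, ...), one argument or row to a line, values as JSON. send_rows: Moves the arm, as the interface text tells. Its arguments: {"type":"object","properties":{"commands":{"type":"array","items":{"type":"object","properties":{"dx":{"type":"number"},"dy":{"type":"number"},"dz":{"type":"number"},"rx":{"type":"number"},"ry":{"type":"number"},"rz":{"type":"number"},"gripper":{"type":"number"}}}},"force":{"type":"number"}},"required":["commands"]}

```bash
ls; mkdir -p pics; cat > h.py <<'E'
import numpy as np, cv2
from station import r, snapshot
from scipy.spatial.transform import Rotation as R
def T_tool(o):
    T=np.eye(4); T[:3,:3]=R.from_euler('xyz',o['tcp_rot'],degrees=True).as_matrix(); T[:3,3]=o['ee_pos']; return T
def take(name):
    o=r.observe(); s=snapshot(name)
    C=T_tool(o)@np.array(s['mount']) if name=='wrist' else np.linalg.inv(np.array(s['view']))
    return s['image'],s['depth'],np.array(s['camera_matrix']),C
def ray(u,v,K,C):
    d=np.array([(u-K[0,2])/K[0,0],-(v-K[1,2])/K[1,1],-1.]); return C[:3,3],C[:3,:3]@d
def onz(u,v,z,K,C):
    p,d=ray(u,v,K,C); return p+d*(z-p[2])/d[2]
def proj(P,K,C):
    c=np.linalg.inv(C)@np.append(P,1); return K[0,0]*c[0]/-c[2]+K[0,2], K[1,1]*-c[1]/-c[2]+K[1,2]
def save(n,im): cv2.imwrite('pics/'+n+'.png',im[:,:,::-1])
E
python3 - <<'E'
from h import *
print(r.observe())
for n in('top','side'):
    im,d,K,C=take(n); np.savez('pics/%s0'%n,im=im,d=d,K=K,C=C); save(n+'0',im); print(n,K.tolist(),C.round(3).tolist())
s=snapshot('top'); print(s.keys())
E
```

```text
pics
{'clock': 0.0, 'joint_positions': array([64.27469715, 19.13184065,  2.28231931, 84.01340931, -0.76744588,
       76.96467618, -3.35188279]), 'dq': array([ 0.02417718, -0.01345214,  0.0459168 , -0.05712854,  0.00726845,
        0.0563462 , -0.04294485]), 'tau': array([ 7.06253322e-04, -6.58549690e+01,  1.36600681e+00, -4.05559444e+01,
        1.69153948e-02,  1.29682571e-02, -1.10245892e-05]), 'ee_pos': array([ 0.2226044 , -0.61023639,  0.25539968]), 'tcp_rot': array([-1.79905476e+02,  5.99306120e-03,  2.00426980e+01]), 'contact_force': array([-0.72858321,  0.19539859,  0.20326563]), 'wrist_torque': array([-0.00457442,  0.00836625,  0.01670376]), 'finger_gap': 0.08520750205684172}
top [[539.7989010879181, 0.0, 327.7098450707583], [0.0, 539.7989010879181, 226.32327045862513], [0.0, 0.0, 1.0]] [[-0.011, 0.985, -0.175, 0.473], [-1.0, -0.012, -0.007, -0.04], [-0.009, 0.175, 0.985, 1.067], [0.0, 0.0, 0.0, 1.0]]
side [[516.5594669506661, 0.0, 325.87378761000576], [0.0, 516.5594669506661, 244.8561932357504], [0.0, 0.0, 1.0]] [[0.997, 0.06, -0.057, 0.587], [-0.082, 0.614, -0.785, -0.74], [-0.012, 0.787, 0.617, 0.69], [0.0, 0.0, 0.0, 1.0]]
dict_keys(['image', 'depth', 'camera_matrix', 'view'])
```

```bash
cd pics; python3 -c "
import cv2,numpy as np
a=cv2.imread('top0.png');b=cv2.imread('side0.png')
cv2.imwrite('both.png',np.vstack([a,b])[:, :]) if 0 else None"; ls
```

```text
side0.npz
side0.png
top0.npz
top0.png
```

View pics/top0.png

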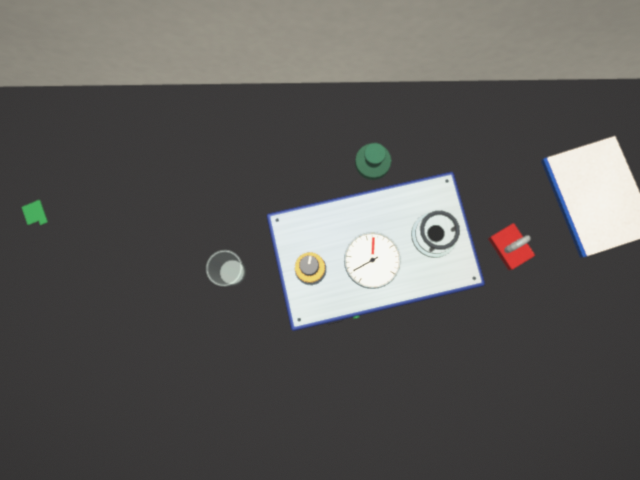

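Top view: knob about (310,265), gauge (372,261) with the black needle toward (354,270) and the red hand toward (373,238), clamp (438,232). Load block, beaker and cutter stand clear.

```bash
python3 - <<'E'
from h import *
z=np.load('pics/top0.npz'); im,d,K,C=z['im'],z['d'],z['K'],z['C']
hsv=cv2.cvtColor(im,cv2.COLOR_RGB2HSV)
def blob(m,roi):
    u0,v0,u1,v1=roi; k=np.zeros(m.shape,np.uint8); k[v0:v1,u0:u1]=m[v0:v1,u0:u1]
    cs,_=cv2.findContours(k,cv2.RETR_EXTERNAL,cv2.CHAIN_APPROX_NONE); return max(cs,key=cv2.contourArea)
white=((hsv[...,2]>110)&(hsv[...,0]<140)).astype(np.uint8)
blue=((hsv[...,0]>105)&(hsv[...,0]<130)&(hsv[...,1]>120)).astype(np.uint8)
deck=blob(((hsv[...,2]>120)|(blue>0)).astype(np.uint8),(255,160,495,340)); rect=cv2.minAreaRect(deck); b=cv2.boxPoints(rect)
print('deck',[onz(*p,.09,K,C).round(3).tolist() for p in b], 'c',onz(*rect[0],.09,K,C))
yel=((hsv[...,0]>10)&(hsv[...,0]<32)&(hsv[...,1]>100)).astype(np.uint8)
cs=blob(yel,(285,240,335,295)); (c,rad)=cv2.minEnclosingCircle(cs); print('ring px',c,rad,onz(*c,.133,K,C))
x=im[240:295,285:335].astype(int); grey=((x.max(2)-x.min(2)<25)&(x.max(2)<150)).astype(np.uint8)
cs,_=cv2.findContours(grey,cv2.RETR_EXTERNAL,cv2.CHAIN_APPROX_NONE); k=max(cs,key=cv2.contourArea); (c,rad)=cv2.minEnclosingCircle(k);c=(c[0]+285,c[1]+240); print('knob px',c,rad,onz(*c,.165,K,C))
s=snapshot('wrist'); print(np.array(s['mount']).round(3).tolist(), s['camera_matrix'].tolist())
print('depth knob',d[262:268,306:314].mean())
E
```

```text
deck [[0.671, 0.083, 0.09], [0.751, -0.277, 0.09], [0.531, -0.315, 0.09], [0.457, 0.033, 0.09]] c [ 0.60019342 -0.11855143  0.09      ]
ring px (309.5704345703125, 267.2887268066406) 14.799696922302246 [ 0.56736739 -0.00139247  0.133     ]
knob px (313.5, 275.5) 12.747649192810059 [ 0.55030839 -0.00921633  0.165     ]
[[-0.0, 0.955, 0.298, 0.076], [1.0, 0.0, -0.001, 0.001], [-0.001, 0.298, -0.955, -0.119], [0.0, 0.0, 0.0, 1.0]] [[370.7537548221662, 0.0, 322.2497508277518], [0.0, 370.7537548221662, 239.50208567815037], [0.0, 0.0, 1.0]]
depth knob 0.8822114
```

View pics/side0.png

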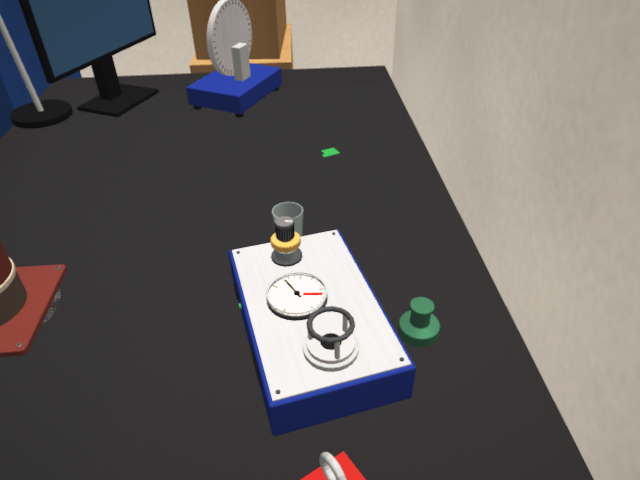

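Side view: the needle points up-left (+y), the red hand right (+x), which agrees with the top view. The regulator is at about (0.566, -0.001); the deck pose predicts the same. Moving above it.

Emit:
send_rows(
  commands=[
    {"dx": 0.531,"dy": -0.455,"dz": -0.045,"rz": -2.094,"gripper": 0},
    {"dx": 0.531,"dy": -0.455,"dz": -0.045,"rz": -2.094},
    {"dx": 0.531,"dy": -0.455,"dz": -0.045,"rz": -2.094},
    {"dx": 0.531,"dy": -0.455,"dz": -0.045,"rz": -2.094},
    {"dx": 0.531,"dy": -0.455,"dz": -0.045,"rz": -2.094},
    {"dx": 0.531,"dy": -0.455,"dz": -0.045,"rz": -2.094},
    {"dx": 0.531,"dy": -0.455,"dz": -0.045,"rz": -2.094},
    {"dx": 0.531,"dy": -0.455,"dz": -0.045,"rz": -2.094},
    {"dx": 0.531,"dy": -0.455,"dz": -0.045,"rz": -2.094},
    {"dx": 0.531,"dy": -0.455,"dz": -0.045,"rz": -2.094},
  ],
)

```text
$.commands[0]: bad value
```

```bash
cat >> h.py <<'E'
def go(p,yaw):
    "shift/turn in tool axes to reach tool-down pose p,yaw"
    o=r.observe(); T=T_tool(o); d=T[:3,:3].T@(np.array(p)-T[:3,3])
    Rt=R.from_euler('xyz',[180,0,yaw],degrees=True).as_matrix(); rv=R.from_matrix(T[:3,:3].T@Rt).as_rotvec()
    print('at',T[:3,3].round(4),np.round(o['tcp_rot'],2),'d',d.round(4),'rv',rv.round(4),'q',o['joint_positions'].round(1),'t',round(o['clock'],2))
E
python3 -c "
from h import *
go([.566,0,.30],140)"
```

```text
at [ 0.2227 -0.6104  0.2557] [-179.94    0.     20.04] d [ 0.5317 -0.4558 -0.0438] rv [-7.0000e-04 -1.1000e-03 -2.0936e+00] q [64.3 19.1  2.3 84.  -0.8 77.  -3.4] t 0.2
```

Emit:
send_rows(
  commands=[
    {"dx": 0.029,"dy": -0.025,"dz": -0.0025,"rz": -0.12},
    {"dx": 0.058,"dy": -0.05,"dz": -0.005,"rz": -0.24},
  ],
)

```text
$.commands[0]: bad value
```

Emit:
send_rows(
  commands=[
    {"dx": 0.4,"dy": -0.5,"dz": -0.04,"rz": -1.8},
  ],
)

```text
$.commands[0]: bad value
```

```bash
python3 -c "
from h import *
go([.566,0,.30],140)"
```

```text
at [ 0.2227 -0.6104  0.2557] [-179.94    0.     20.04] d [ 0.5317 -0.4558 -0.0438] rv [-7.0000e-04 -1.1000e-03 -2.0936e+00] q [64.3 19.1  2.3 84.  -0.8 77.  -3.4] t 0.2
```

Emit:
send_rows(
  commands=[
    {"dx": 0.029,"dy": -0.025,"dz": -0.0025,"rx": 0,"ry": 0,"rz": -0.12,"gripper": 0},
  ],
)

```text
clock: 0.28
ee_pos: [0.2358, -0.5811, 0.257]
tcp_rot: [-179.9, 0.2, 26.3]
contact_force: [-1.0, -0.6, 0.4]
finger_gap: 0.0852
```

Emit:
send_rows(
  commands=[
    {"dx": 0.551,"dy": -0.368,"dz": -0.042,"rx": 0,"ry": 0,"rz": -1.974,"gripper": 0},
    {"dx": 0.551,"dy": -0.368,"dz": -0.042,"rx": 0,"ry": 0,"rz": -1.974,"gripper": 0},
    {"dx": 0.551,"dy": -0.368,"dz": -0.042,"rx": 0,"ry": 0,"rz": -1.974,"gripper": 0},
    {"dx": 0.551,"dy": -0.368,"dz": -0.042,"rx": 0,"ry": 0,"rz": -1.974,"gripper": 0},
    {"dx": 0.551,"dy": -0.368,"dz": -0.042,"rx": 0,"ry": 0,"rz": -1.974,"gripper": 0},
    {"dx": 0.551,"dy": -0.368,"dz": -0.042,"rx": 0,"ry": 0,"rz": -1.974,"gripper": 0},
    {"dx": 0.551,"dy": -0.368,"dz": -0.042,"rx": 0,"ry": 0,"rz": -1.974,"gripper": 0},
    {"dx": 0.551,"dy": -0.368,"dz": -0.042,"rx": 0,"ry": 0,"rz": -1.974,"gripper": 0},
    {"dx": 0.551,"dy": -0.368,"dz": -0.042,"rx": 0,"ry": 0,"rz": -1.974,"gripper": 0},
    {"dx": 0.551,"dy": -0.368,"dz": -0.042,"rx": 0,"ry": 0,"rz": -1.974,"gripper": 0},
  ],
)

```text
clock: 1.12
ee_pos: [0.4457, -0.2128, 0.2855]
tcp_rot: [180.0, 0.0, 98.9]
contact_force: [2.1, -1.0, 0.5]
finger_gap: 0.0853
```

```bash
python3 -c "
from h import *
go([.566,0,.30],140)"
```

```text
at [ 0.4457 -0.2128  0.2855] [1.7999e+02 3.0000e-02 9.8880e+01] d [ 0.1917  0.1517 -0.0146] rv [ 0.000e+00  6.000e-04 -7.177e-01] q [ 42.7   1.2 -22.6 101.6   0.5  77.3  29. ] t 1.12
```

Emit:
send_rows(
  commands=[
    {"dx": 0.19,"dy": 0.145,"dz": -0.014,"rx": 0,"ry": 0,"rz": -0.71,"gripper": 0},
    {"dx": 0.19,"dy": 0.145,"dz": -0.014,"rx": 0,"ry": 0,"rz": -0.71,"gripper": 0},
    {"dx": 0.19,"dy": 0.145,"dz": -0.014,"rx": 0,"ry": 0,"rz": -0.71,"gripper": 0},
    {"dx": 0.19,"dy": 0.145,"dz": -0.014,"rx": 0,"ry": 0,"rz": -0.71,"gripper": 0},
    {"dx": 0.19,"dy": 0.145,"dz": -0.014,"rx": 0,"ry": 0,"rz": -0.71,"gripper": 0},
    {"dx": 0.19,"dy": 0.145,"dz": -0.014,"rx": 0,"ry": 0,"rz": -0.71,"gripper": 0},
    {"dx": 0.19,"dy": 0.145,"dz": -0.014,"rx": 0,"ry": 0,"rz": -0.71,"gripper": 0},
    {"dx": 0.19,"dy": 0.145,"dz": -0.014,"rx": 0,"ry": 0,"rz": -0.71,"gripper": 0},
    {"dx": 0.19,"dy": 0.145,"dz": -0.014,"rx": 0,"ry": 0,"rz": -0.71,"gripper": 0},
    {"dx": 0.19,"dy": 0.145,"dz": -0.014,"rx": 0,"ry": 0,"rz": -0.71,"gripper": 0},
  ],
)

```text
clock: 1.95
ee_pos: [0.5601, -0.0068, 0.299]
tcp_rot: [-180.0, 0.0, 139.1]
contact_force: [-0.8, 0.2, 0.3]
finger_gap: 0.0854
```

```bash
python3 - <<'E'
from h import *
go([.566,0,.30],140)
im,d,K,C=take('wrist'); np.savez('pics/w1',im=im,d=d,K=K,C=C); save('w1',im)
print(proj([.566,0,.17],K,C),proj([.58,-.11,.1],K,C))
E
```

```text
at [ 0.5601 -0.0068  0.299 ] [-179.95    0.    139.06] d [ 0.     0.009 -0.001] rv [-0.0008  0.     -0.0164] q [ 27.5  10.4 -35.6  91.5   6.2  80.1  40.3] t 1.95
(np.float64(336.06041497052746), np.float64(236.6361891560273)) (np.float64(254.26499383249552), np.float64(298.62083059229974))
```

View pics/w1.png

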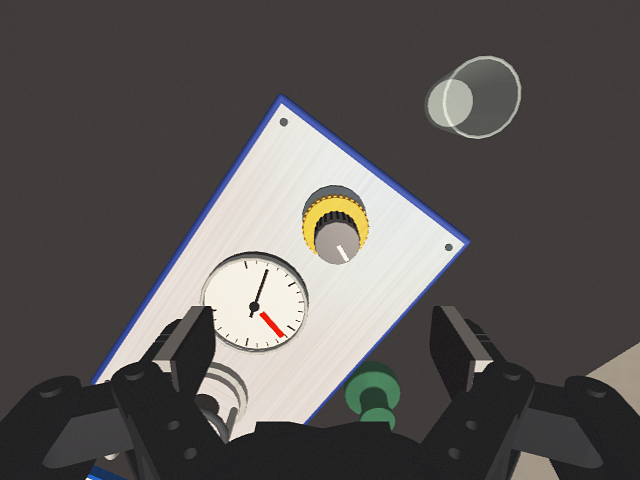

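Wrist view: knob top at (337,243), gauge centre (254,307), needle tip (267,268), red hand running (262,315) to (283,334). The scale gap is at upper left, so clockwise from needle to red is within the scale.

```bash
cat >> h.py <<'E'
def gauge(im,K,C,g=None,it=3):
    "centre from white/needle hub, needle & red angles (deg, world atan2) from masks cast on planes"
    hsv=cv2.cvtColor(im,cv2.COLOR_RGB2HSV).astype(int)
    g=np.array([.578,-.11]) if g is None else np.array(g)
    V,U=np.mgrid[0:480,0:640]
    def cast(m,z):
        v,u=np.nonzero(m); p=C[:3,3]; dirs=np.stack([(u-K[0,2])/K[0,0],-(v-K[1,2])/K[1,1],-np.ones(len(u))],1)@C[:3,:3].T
        return (p+dirs*((z-p[2])/dirs[:,2])[:,None])[:,:2]
    red=((hsv[...,0]<8)|(hsv[...,0]>172))&(hsv[...,1]>130)&(hsv[...,2]>90)
    blk=hsv[...,2]<80
    R_=cast(red,.100); B=cast(blk,.102); W=hsv[...,2]
    R_=R_[np.hypot(*(R_-g).T)<.045]; B=B[np.hypot(*(B-g).T)<.038]
    def line(P):
        vx,vy,x,y=cv2.fitLine((P*1000).astype(np.float32),cv2.DIST_HUBER,0,.01,.01).ravel(); return np.array([vx,vy]),np.array([x,y])/1000
    out=[]
    for P in(B,R_):
        a,c=line(P); t=(P-c)@a
        # long end: away from g
        if abs(((P-g)@a).min())>((P-g)@a).max(): a=-a
        out.append((np.degrees(np.arctan2(a[1],a[0])),c,a,len(P)))
    (na,nc,nv,n1),(ra,rc,rv,n2)=out
    X=np.linalg.solve(np.stack([nv,-rv],1),rc-nc); cross=nc+nv*X[0]
    print('needle %.2f red %.2f  needle->red cw %.2f  cross'%(na,ra,(na-ra)%360),cross.round(4),n1,n2,'g',g)
    return na,ra
E
python3 - <<'E'
from h import *
z=np.load('pics/w1.npz'); im,d,K,C=z['im'],z['d'],z['K'],z['C']
g=onz(254,307,.102,K,C)[:2]; gauge(im,K,C,g)
hsv=cv2.cvtColor(im,cv2.COLOR_RGB2HSV)
x=im.astype(int)
# knob top face
m=((x.max(2)-x.min(2)<30)&(x.max(2)>90)&(x.max(2)<190)).astype(np.uint8); k=np.zeros_like(m); k[215:275,305:370]=m[215:275,305:370]
cs=cv2.findContours(k,cv2.RETR_EXTERNAL,cv2.CHAIN_APPROX_NONE)[0]; c=max(cs,key=cv2.contourArea); print('knob',cv2.minEnclosingCircle(c),onz(*cv2.minEnclosingCircle(c)[0],.170,K,C))
y=((hsv[...,0]>15)&(hsv[...,0]<35)&(hsv[...,1]>120)).astype(np.uint8); y[:150]=0;y[290:]=0
cs=cv2.findContours(y,cv2.RETR_EXTERNAL,cv2.CHAIN_APPROX_NONE)[0]; c=max(cs,key=cv2.contourArea); P=np.array([onz(*p[0],.1335,K,C)[:2] for p in cv2.convexHull(c)]); 
# upper-half hull points = ring edge; circle with r=26
from scipy.optimize import least_squares
s=least_squares(lambda q:np.hypot(P[:,0]-q[0],P[:,1]-q[1])-.026,P.mean(0),loss='soft_l1',f_scale=.001); print('ring',s.x, np.abs(s.fun).max())
# side/top gauge too
for n in('top','side'):
    z=np.load('pics/%s0.npz'%n); gauge(z['im'],z['K'],z['C'],g)
E
```

```text
needle 119.12 red -3.98  needle->red cw 123.10  cross [ 0.5849 -0.1147] 162 173 g [ 0.58564137 -0.11532584]
knob ((336.78106689453125, 242.4297332763672), 22.482181549072266) [ 0.56957227 -0.00236703  0.17      ]
ring [ 0.56832454 -0.00162042] 0.0018921336213798684
needle 134.82 red -5.95  needle->red cw 140.77  cross [ 0.5818 -0.1113] 3 22 g [ 0.58564137 -0.11532584]
needle 117.86 red -7.70  needle->red cw 125.56  cross [ 0.5821 -0.113 ] 16 36 g [ 0.58564137 -0.11532584]
```

```bash
python3 -c "
from h import *
go([.5690,-.0019,.163],140)"
```

```text
at [ 0.5601 -0.0069  0.2991] [-1.7996e+02  1.0000e-02  1.3905e+02] d [-0.0034  0.0098  0.1361] rv [-0.0007  0.0002 -0.0167] q [ 27.5  10.4 -35.7  91.5   6.2  80.1  40.3] t 2.0
```

Emit:
send_rows(
  commands=[
    {"dx": -0.0034,"dy": 0.0098,"dz": 0.03,"rx": 0,"ry": 0,"rz": -0.017,"gripper": 0.3},
    {"dx": -0.0034,"dy": 0.0098,"dz": 0.06,"rx": 0,"ry": 0,"rz": -0.017,"gripper": 0.3},
    {"dx": -0.0034,"dy": 0.0098,"dz": 0.09,"rx": 0,"ry": 0,"rz": -0.017,"gripper": 0.3},
    {"dx": -0.0034,"dy": 0.0098,"dz": 0.115,"rx": 0,"ry": 0,"rz": -0.017,"gripper": 0.3},
    {"dx": -0.0034,"dy": 0.0098,"dz": 0.13,"rx": 0,"ry": 0,"rz": -0.017,"gripper": 0.3},
    {"dx": -0.0034,"dy": 0.0098,"dz": 0.136,"rx": 0,"ry": 0,"rz": -0.017,"gripper": 0.3},
    {"dx": -0.0034,"dy": 0.0098,"dz": 0.136,"rx": 0,"ry": 0,"rz": -0.017,"gripper": 0.3},
    {"dx": -0.0034,"dy": 0.0098,"dz": 0.136,"rx": 0,"ry": 0,"rz": -0.017,"gripper": 0.3},
    {"dx": -0.0034,"dy": 0.0098,"dz": 0.136,"rx": 0,"ry": 0,"rz": -0.017,"gripper": 0.3},
  ],
  force=20,
)

```text
clock: 2.75
ee_pos: [0.5702, -0.0004, 0.1647]
tcp_rot: [179.9, 0.1, 140.1]
contact_force: [-0.2, -0.1, 1.2]
finger_gap: 0.0598
```

```bash
python3 - <<'E'
from h import *
go([.5690,-.0019,.163],140)
im,d,K,C=take('wrist'); save('w2',im); a=im
im,d,K,C=take('side'); save('s2',im); gauge(im,K,C,[.583,-.113])
cv2.imwrite('pics/c2.png',np.hstack([cv2.resize(a,(400,300)),cv2.resize(im[190:340,220:420],(400,300))])[:,:,::-1])
E
```

```text
at [ 5.702e-01 -4.000e-04  1.647e-01] [1.7993e+02 1.0000e-01 1.4015e+02] d [-0.0001 -0.0019  0.0017] rv [0.0012 0.0018 0.0026] q [ 25.6  17.1 -35.3 100.4  10.8  65.7  37.2] t 2.75
needle 117.86 red -7.70  needle->red cw 125.56  cross [ 0.5821 -0.113 ] 16 36 g [ 0.583 -0.113]
```

View pics/c2.png

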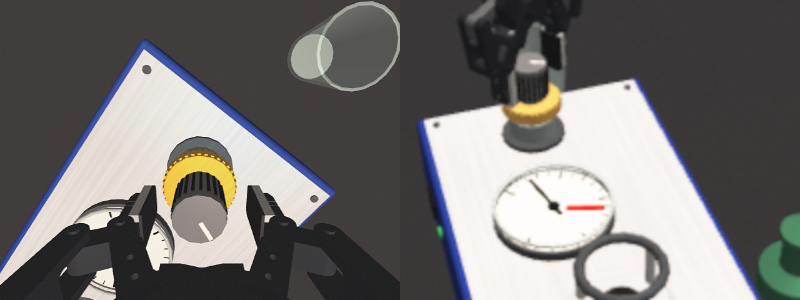

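Left: the knob lies centred between the pads, at most 1 mm off. Right: the side camera sees the gauge unobstructed. Closing on the knob.

Emit:
send_rows(
  commands=[
    {"dx": 0,"dy": -0.001,"dz": 0.001,"rx": 0,"ry": 0,"rz": 0,"gripper": 0.3},
    {"dx": 0,"dy": -0.001,"dz": 0.001,"rx": 0,"ry": 0,"rz": 0,"gripper": 0.9},
    {"dx": 0,"dy": -0.001,"dz": 0.001,"rx": 0,"ry": 0,"rz": 0,"gripper": 0.9},
    {"dx": 0,"dy": -0.001,"dz": 0.001,"rx": 0,"ry": 0,"rz": 0,"gripper": 0.9},
    {"dx": 0,"dy": -0.001,"dz": 0.001,"rx": 0,"ry": 0,"rz": 0,"gripper": 0.9},
    {"dx": 0,"dy": -0.001,"dz": 0.001,"rx": 0,"ry": 0,"rz": 0,"gripper": 0.9},
  ],
  force=25,
)

```text
clock: 3.35
ee_pos: [0.5688, -0.001, 0.1625]
tcp_rot: [-180.0, 0.0, 140.2]
contact_force: [-2.2, -1.5, 3.6]
finger_gap: 0.0313
```

```bash
python3 -c "
from h import *
go([.5690,-.0019,.163],140);o=r.observe();print(o['contact_force'],o['wrist_torque'],o['finger_gap'])"
```

```text
at [ 0.5688 -0.001   0.1625] [-1.7999e+02  1.0000e-02  1.4018e+02] d [-0.0008 -0.0005 -0.0005] rv [-0.0001  0.0002  0.0032] q [ 25.6  17.2 -35.2 100.7  10.8  65.5  37.2] t 3.35
[-2.20076825 -1.52079332  3.61105174] [-0.21258528  0.49325865 -0.01387391] 0.03133789798091859
```

Emit:
send_rows(
  commands=[
    {"dx": 0,"dy": 0,"dz": 0,"rx": 0,"ry": 0,"rz": 0.1,"gripper": 0.9},
    {"dx": 0,"dy": 0,"dz": 0,"rx": 0,"ry": 0,"rz": 0.2,"gripper": 0.9},
    {"dx": 0,"dy": 0,"dz": 0,"rx": 0,"ry": 0,"rz": 0.3,"gripper": 0.9},
    {"dx": 0,"dy": 0,"dz": 0,"rx": 0,"ry": 0,"rz": 0.4,"gripper": 0.9},
    {"dx": 0,"dy": 0,"dz": 0,"rx": 0,"ry": 0,"rz": 0.5,"gripper": 0.9},
    {"dx": 0,"dy": 0,"dz": 0,"rx": 0,"ry": 0,"rz": 0.6,"gripper": 0.9},
    {"dx": 0,"dy": 0,"dz": 0,"rx": 0,"ry": 0,"rz": 0.7,"gripper": 0.9},
    {"dx": 0,"dy": 0,"dz": 0,"rx": 0,"ry": 0,"rz": 0.8,"gripper": 0.9},
    {"dx": 0,"dy": 0,"dz": 0,"rx": 0,"ry": 0,"rz": 0.8,"gripper": 0.9},
    {"dx": 0,"dy": 0,"dz": 0,"rx": 0,"ry": 0,"rz": 0.8,"gripper": 0.9},
  ],
)

```text
clock: 4.18
ee_pos: [0.5694, -0.0006, 0.1625]
tcp_rot: [179.9, -0.0, 94.5]
contact_force: [3.0, 1.4, 2.3]
finger_gap: 0.0311
```

```bash
python3 -c "
from h import *
go([.5690,-.0019,.163],41.7);o=r.observe();print(o['contact_force'],o['wrist_torque'],o['finger_gap'])
im,d,K,C=take('side'); save('s3',im); gauge(im,K,C,[.583,-.113])"
```

```text
at [ 0.5694 -0.0006  0.1625] [ 1.7992e+02 -1.0000e-02  9.4530e+01] d [-0.0012 -0.0005 -0.0005] rv [ 1.300e-03 -8.000e-04  9.221e-01] q [ 20.1  16.1 -28.6 100.9   8.4  65.   -6.6] t 4.18
[3.04404925 1.38697612 2.33217941] [ 0.12557114 -0.61457599 -0.12718755] 0.03112043892902785
needle 61.81 red -7.70  needle->red cw 69.51  cross [ 0.5833 -0.1131] 21 36 g [ 0.583 -0.113]
```

Emit:
send_rows(
  commands=[
    {"dx": 0,"dy": 0,"dz": 0,"rx": 0,"ry": 0,"rz": 0.1,"gripper": 0.9},
    {"dx": 0,"dy": 0,"dz": 0,"rx": 0,"ry": 0,"rz": 0.2,"gripper": 0.9},
    {"dx": 0,"dy": 0,"dz": 0,"rx": 0,"ry": 0,"rz": 0.3,"gripper": 0.9},
    {"dx": 0,"dy": 0,"dz": 0,"rx": 0,"ry": 0,"rz": 0.4,"gripper": 0.9},
    {"dx": 0,"dy": 0,"dz": 0,"rx": 0,"ry": 0,"rz": 0.5,"gripper": 0.9},
    {"dx": 0,"dy": 0,"dz": 0,"rx": 0,"ry": 0,"rz": 0.6,"gripper": 0.9},
    {"dx": 0,"dy": 0,"dz": 0,"rx": 0,"ry": 0,"rz": 0.7,"gripper": 0.9},
    {"dx": 0,"dy": 0,"dz": 0,"rx": 0,"ry": 0,"rz": 0.8,"gripper": 0.9},
    {"dx": 0,"dy": 0,"dz": 0,"rx": 0,"ry": 0,"rz": 0.88,"gripper": 0.9},
    {"dx": 0,"dy": 0,"dz": 0,"rx": 0,"ry": 0,"rz": 0.88,"gripper": 0.9},
  ],
)

```text
clock: 5.07
ee_pos: [0.5701, -0.0009, 0.1625]
tcp_rot: [179.9, -0.1, 43.8]
contact_force: [7.7, -0.6, -1.1]
finger_gap: 0.0311
```

```bash
python3 -c "
from h import *
go([.5690,-.0019,.163],41.6);o=r.observe();print(o['contact_force'],o['wrist_torque'],o['finger_gap'])
im,d,K,C=take('side'); save('s4',im); gauge(im,K,C,[.583,-.113])"
```

```text
at [ 0.5701 -0.0009  0.1625] [ 1.7988e+02 -1.4000e-01  4.3810e+01] d [-0.0015 -0.0001 -0.0005] rv [ 0.002  -0.0024  0.0385] q [ 14.4  15.2 -21.8 101.2   6.2  64.6 -55.6] t 5.07
[ 7.66474396 -0.61396195 -1.12718106] [-0.1129824  -1.6037591  -0.04358494] 0.031084300075073578
needle -1.56 red -2.46  needle->red cw 0.89  cross [ 0.5663 -0.1142] 19 39 g [ 0.583 -0.113]
```

Emit:
send_rows(
  commands=[
    {"dx": 0.0007,"dy": 0.0007,"dz": 0,"rx": 0,"ry": 0,"rz": 0.02,"gripper": 0.9},
    {"dx": 0.0007,"dy": 0.0007,"dz": 0,"rx": 0,"ry": 0,"rz": 0.035,"gripper": 0.9},
    {"dx": 0.0007,"dy": 0.0007,"dz": 0,"rx": 0,"ry": 0,"rz": 0.035,"gripper": 0.9},
    {"dx": 0.0007,"dy": 0.0007,"dz": 0,"rx": 0,"ry": 0,"rz": 0.035,"gripper": 0.9},
  ],
)

```text
clock: 5.45
ee_pos: [0.5702, -0.0009, 0.1625]
tcp_rot: [180.0, -0.1, 42.0]
contact_force: [4.3, -1.6, 3.3]
finger_gap: 0.0314
```

```bash
python3 -c "
from h import *
go([.5690,-.0019,.163],41.6);o=r.observe();print(o['contact_force'],o['wrist_torque'],o['finger_gap'])
im,d,K,C=take('wrist'); save('w5',im);np.savez('pics/w5',im=im,K=K,C=C)
im,d,K,C=take('side'); save('s5',im)
a=cv2.imread('pics/w5.png');b=cv2.resize(im[235:335,240:360],None,fx=4,fy=4,interpolation=cv2.INTER_CUBIC)[:,:,::-1]
cv2.imwrite('pics/c5.png',np.hstack([cv2.resize(a,(320,240)),b[:240*1,:480]]) if 0 else b)"
```

```text
at [ 0.5702 -0.0009  0.1625] [ 1.7996e+02 -5.0000e-02  4.1980e+01] d [-0.0016 -0.0001 -0.0005] rv [ 0.0007 -0.0009  0.0066] q [ 14.2  15.3 -21.6 101.1   6.2  64.7 -57.4] t 5.45
[ 4.25475621 -1.62243626  3.32191195] [-0.1224943  -0.96301785 -0.04515556] 0.03138380899403636
```

View pics/c5.png

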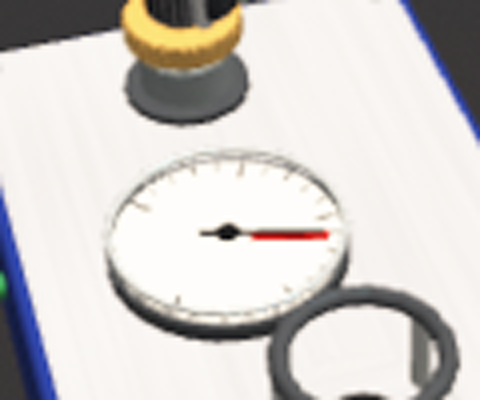

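The needle is on the red hand's upper edge, about right. Releasing the knob and rising for a close check.

Emit:
send_rows(
  commands=[
    {"dx": 0,"dy": 0,"dz": 0,"rx": 0,"ry": 0,"rz": 0,"gripper": 0.2},
    {"dx": 0,"dy": 0,"dz": 0,"rx": 0,"ry": 0,"rz": 0,"gripper": 0.2},
    {"dx": 0,"dy": 0,"dz": 0,"rx": 0,"ry": 0,"rz": 0,"gripper": 0.2},
    {"dx": 0,"dy": 0,"dz": 0,"rx": 0,"ry": 0,"rz": 0,"gripper": 0.2},
    {"dx": 0,"dy": 0,"dz": -0.02,"rx": 0,"ry": 0,"rz": 0,"gripper": 0.2},
    {"dx": 0,"dy": 0,"dz": -0.05,"rx": 0,"ry": 0,"rz": 0,"gripper": 0.2},
    {"dx": 0,"dy": 0,"dz": -0.06,"rx": 0,"ry": 0,"rz": 0,"gripper": 0.2},
    {"dx": 0,"dy": 0,"dz": -0.06,"rx": 0,"ry": 0,"rz": 0,"gripper": 0.2},
  ],
)

```text
clock: 6.22
ee_pos: [0.571, -0.0006, 0.2252]
tcp_rot: [179.8, -0.2, 41.9]
contact_force: [0.2, -0.1, 0.0]
finger_gap: 0.0684
```

```bash
python3 -c "
from h import *
go([.575,-.09,.22],140)"
```

```text
at [ 0.571  -0.0006  0.2252] [179.83  -0.19  41.94] d [-0.0567  0.0691  0.0052] rv [ 5.0000e-03  2.0000e-04 -1.7115e+00] q [ 14.5  12.3 -21.8  96.9   4.8  71.4 -56.4] t 6.22
```

Emit:
send_rows(
  commands=[
    {"dx": -0.056,"dy": 0.069,"dz": 0.005,"rx": 0,"ry": 0,"rz": -1.71,"gripper": 0.2},
    {"dx": -0.056,"dy": 0.069,"dz": 0.005,"rx": 0,"ry": 0,"rz": -1.71,"gripper": 0.2},
    {"dx": -0.056,"dy": 0.069,"dz": 0.005,"rx": 0,"ry": 0,"rz": -1.71,"gripper": 0.2},
    {"dx": -0.056,"dy": 0.069,"dz": 0.005,"rx": 0,"ry": 0,"rz": -1.71,"gripper": 0.2},
    {"dx": -0.056,"dy": 0.069,"dz": 0.005,"rx": 0,"ry": 0,"rz": -1.71,"gripper": 0.2},
    {"dx": -0.056,"dy": 0.069,"dz": 0.005,"rx": 0,"ry": 0,"rz": -1.71,"gripper": 0.2},
    {"dx": -0.056,"dy": 0.069,"dz": 0.005,"rx": 0,"ry": 0,"rz": -1.71,"gripper": 0.2},
    {"dx": -0.056,"dy": 0.069,"dz": 0.005,"rx": 0,"ry": 0,"rz": -1.71,"gripper": 0.2},
    {"dx": -0.056,"dy": 0.069,"dz": 0.005,"rx": 0,"ry": 0,"rz": -1.71,"gripper": 0.2},
    {"dx": -0.056,"dy": 0.069,"dz": 0.005,"rx": 0,"ry": 0,"rz": -1.71,"gripper": 0.2},
  ],
)

```text
clock: 7.05
ee_pos: [0.5735, -0.0896, 0.216]
tcp_rot: [-179.9, -0.1, 112.9]
contact_force: [0.1, 0.3, -0.3]
finger_gap: 0.0683
```

```bash
python3 -c "
from h import *
go([.575,-.09,.22],140)"
```

```text
at [ 0.5735 -0.0896  0.216 ] [-1.7991e+02 -6.0000e-02  1.1291e+02] d [-0.0009  0.0012 -0.004 ] rv [-0.0012 -0.0013 -0.4729] q [ 27.2  14.6 -26.7  95.8   6.9  71.3  21.9] t 7.05
```

Emit:
send_rows(
  commands=[
    {"dx": 0,"dy": 0,"dz": 0,"rx": 0,"ry": 0,"rz": -0.12,"gripper": 0.2},
    {"dx": 0,"dy": 0,"dz": 0,"rx": 0,"ry": 0,"rz": -0.24,"gripper": 0.2},
    {"dx": 0,"dy": 0,"dz": 0,"rx": 0,"ry": 0,"rz": -0.36,"gripper": 0.2},
    {"dx": 0,"dy": 0,"dz": 0,"rx": 0,"ry": 0,"rz": -0.42,"gripper": 0.2},
    {"dx": 0,"dy": 0,"dz": 0,"rx": 0,"ry": 0,"rz": -0.42,"gripper": 0.2},
    {"dx": 0,"dy": 0,"dz": 0,"rx": 0,"ry": 0,"rz": -0.42,"gripper": 0.2},
  ],
)

```text
clock: 7.55
ee_pos: [0.5737, -0.0896, 0.2163]
tcp_rot: [-180.0, -0.1, 136.5]
contact_force: [-0.2, -0.1, 0.7]
finger_gap: 0.0682
```

```bash
python3 - <<'E'
from h import *
go([.5695,-.0015,.25],140)
im,d,K,C=take('wrist'); save('w6',im);np.savez('pics/w6',im=im,K=K,C=C)
gauge(im,K,C,[.585,-.1145])
u,v=map(int,proj([.585,-.1145,.1],K,C)); print(u,v)
c=im[max(v-90,0):v+90,max(u-100,0):u+100]; save('w6c',cv2.resize(c,None,fx=3,fy=3,interpolation=cv2.INTER_CUBIC))
E
```

```text
at [ 0.5737 -0.0896  0.2163] [-1.7996e+02 -7.0000e-02  1.3647e+02] d [ 0.0638  0.061  -0.0336] rv [-0.0006 -0.0012 -0.0616] q [ 29.7  15.  -29.7  95.6   7.8  71.5  44.8] t 7.55
needle -3.96 red -4.40  needle->red cw 0.44  cross [ 0.7913 -0.1289] 383 186 g [ 0.585  -0.1145]
308 277
```

View pics/w6c.png

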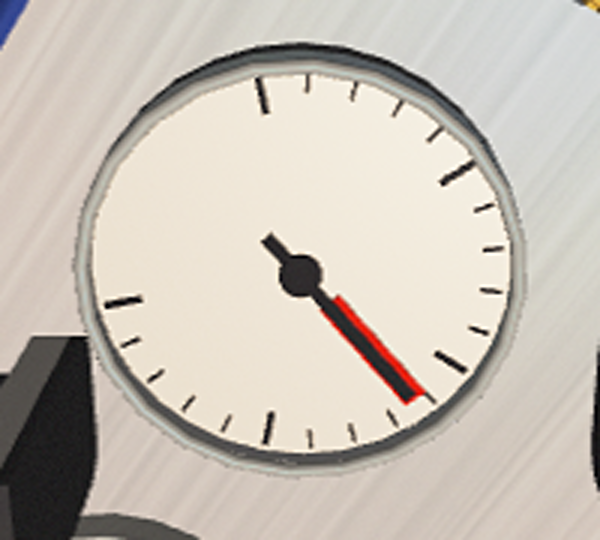

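Close view: the needle lies over the red hand with red showing evenly on both sides (needle -3.96°, red -3.98°). Going over the ring.

Emit:
send_rows(
  commands=[
    {"dx": 0.01,"dy": 0.01,"dz": -0.033,"rx": 0,"ry": 0,"rz": -0.06,"gripper": 0.2},
    {"dx": 0.035,"dy": 0.033,"dz": -0.033,"rx": 0,"ry": 0,"rz": -0.06,"gripper": 0.2},
    {"dx": 0.0635,"dy": 0.061,"dz": -0.033,"rx": 0,"ry": 0,"rz": -0.06,"gripper": 0.2},
    {"dx": 0.0635,"dy": 0.061,"dz": -0.033,"rx": 0,"ry": 0,"rz": -0.06,"gripper": 0.2},
    {"dx": 0.0635,"dy": 0.061,"dz": -0.033,"rx": 0,"ry": 0,"rz": -0.06,"gripper": 0.2},
    {"dx": 0.0635,"dy": 0.061,"dz": -0.033,"rx": 0,"ry": 0,"rz": -0.06,"gripper": 0.2},
  ],
)

```text
clock: 8.1
ee_pos: [0.5698, -0.0019, 0.2499]
tcp_rot: [-180.0, -0.0, 140.0]
contact_force: [-0.3, -1.5, -0.4]
finger_gap: 0.0683
```

```bash
python3 -c "
from h import *
go([.5695,-.0015,.132],140)"
```

```text
at [ 0.5698 -0.0019  0.2499] [-179.96   -0.    140.  ] d [0.0005 0.0002 0.1179] rv [-0.0007 -0.0001 -0.0001] q [ 24.4  12.8 -33.2  94.5   7.3  74.9  39.9] t 8.1
```

Emit:
send_rows(
  commands=[
    {"dx": 0.0005,"dy": 0,"dz": 0.03,"rx": 0,"ry": 0,"rz": 0,"gripper": 0.2},
    {"dx": 0.0005,"dy": 0,"dz": 0.06,"rx": 0,"ry": 0,"rz": 0,"gripper": 0.2},
    {"dx": 0.0005,"dy": 0,"dz": 0.08,"rx": 0,"ry": 0,"rz": 0,"gripper": 0.2},
    {"dx": 0.0005,"dy": 0,"dz": 0.09,"rx": 0,"ry": 0,"rz": 0,"gripper": 0.2},
    {"dx": 0.0005,"dy": 0,"dz": 0.09,"rx": 0,"ry": 0,"rz": 0,"gripper": 0.2},
    {"dx": 0.0005,"dy": 0,"dz": 0.1,"rx": 0,"ry": 0,"rz": 0,"gripper": 0.2},
    {"dx": 0.0005,"dy": 0,"dz": 0.11,"rx": 0,"ry": 0,"rz": 0,"gripper": 0.2},
    {"dx": 0.0005,"dy": 0,"dz": 0.117,"rx": 0,"ry": 0,"rz": 0,"gripper": 0.2},
    {"dx": 0.0005,"dy": 0,"dz": 0.117,"rx": 0,"ry": 0,"rz": 0,"gripper": 0.2},
    {"dx": 0.0005,"dy": 0,"dz": 0.117,"rx": 0,"ry": 0,"rz": 0,"gripper": 0.2},
  ],
)

```text
clock: 8.93
ee_pos: [0.5695, -0.0014, 0.1331]
tcp_rot: [-180.0, -0.0, 140.0]
contact_force: [0.7, 1.5, -0.3]
finger_gap: 0.0684
```

```bash
python3 -c "
from h import *
go([.5695,-.0015,.132],140);o=r.observe();print(o['contact_force'],o['wrist_torque'],o['finger_gap'])
a,d,K,C=take('wrist')
im,d,K,C=take('side'); save('s7',im)
save('c7',np.hstack([cv2.resize(a,(400,300)),cv2.resize(im[170:320,220:420],(400,300))]))"
```

```text
at [ 0.5695 -0.0014  0.1331] [-1.7999e+02 -2.0000e-02  1.4005e+02] d [-0.0001 -0.0001  0.0011] rv [-0.0001 -0.0003  0.0008] q [ 23.1  18.6 -32.4 102.3  11.1  62.3  36.9] t 8.93
[ 0.70961498  1.49728983 -0.2893273 ] [-0.04082561  0.01106251 -0.05384045] 0.06837898074728542
```

View pics/c7.png

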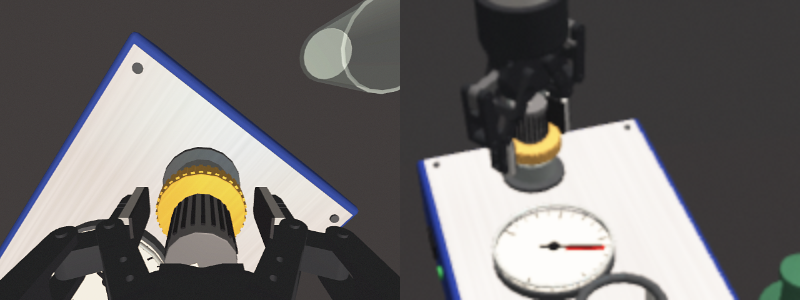

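The pads straddle the knob at ring height, centred. Closing on the ring.

Emit:
send_rows(
  commands=[
    {"dx": 0,"dy": 0,"dz": 0,"rx": 0,"ry": 0,"rz": 0,"gripper": 0.7},
    {"dx": 0,"dy": 0,"dz": 0,"rx": 0,"ry": 0,"rz": 0,"gripper": 0.7},
    {"dx": 0,"dy": 0,"dz": 0,"rx": 0,"ry": 0,"rz": 0,"gripper": 0.7},
    {"dx": 0,"dy": 0,"dz": 0,"rx": 0,"ry": 0,"rz": 0,"gripper": 0.7},
    {"dx": 0,"dy": 0,"dz": 0,"rx": 0,"ry": 0,"rz": 0,"gripper": 0.7},
  ],
  force=70,
)

```text
clock: 9.45
ee_pos: [0.5696, -0.0017, 0.1343]
tcp_rot: [-180.0, 0.1, 140.0]
contact_force: [-4.2, -1.6, 7.5]
finger_gap: 0.0498
```

```bash
cat > st.py <<'E'
from h import *
o=r.observe(); print('t %.2f'%o['clock'],o['ee_pos'].round(4),'yaw %.2f'%o['tcp_rot'][2],'F',o['contact_force'].round(1),'M',o['wrist_torque'].round(3),'gap %.4f'%o['finger_gap'],'tau7 %.3f'%o['tau'][6],'q7 %.1f'%o['joint_positions'][6])
E
python3 st.py
```

```text
t 9.45 [ 0.5696 -0.0017  0.1343] yaw 140.03 F [-4.2 -1.6  7.5] M [-0.314  0.779 -0.003] gap 0.0498 tau7 -0.018 q7 36.9
```

Emit:
send_rows(
  commands=[
    {"dx": 0,"dy": 0,"dz": 0,"rx": 0,"ry": 0,"rz": 0.08,"gripper": 0.7},
    {"dx": 0,"dy": 0,"dz": 0,"rx": 0,"ry": 0,"rz": 0.16,"gripper": 0.7},
    {"dx": 0,"dy": 0,"dz": 0,"rx": 0,"ry": 0,"rz": 0.24,"gripper": 0.7},
    {"dx": 0,"dy": 0,"dz": 0,"rx": 0,"ry": 0,"rz": 0.32,"gripper": 0.7},
    {"dx": 0,"dy": 0,"dz": 0,"rx": 0,"ry": 0,"rz": 0.38,"gripper": 0.7},
    {"dx": 0,"dy": 0,"dz": 0,"rx": 0,"ry": 0,"rz": 0.38,"gripper": 0.7},
    {"dx": 0,"dy": 0,"dz": 0,"rx": 0,"ry": 0,"rz": 0.38,"gripper": 0.7},
  ],
)

```text
clock: 10.03
ee_pos: [0.5696, -0.0017, 0.1343]
tcp_rot: [180.0, 0.1, 118.2]
contact_force: [-3.8, -0.4, 7.4]
finger_gap: 0.0498
```

```bash
python3 st.py
```

```text
t 10.03 [ 0.5696 -0.0017  0.1343] yaw 118.23 F [-3.8 -0.4  7.4] M [-0.337  0.868 -0.065] gap 0.0498 tau7 -0.249 q7 16.2
```

Emit:
send_rows(
  commands=[
    {"dx": 0,"dy": 0,"dz": 0,"rx": 0,"ry": 0,"rz": 0.05,"gripper": 0.7},
    {"dx": 0,"dy": 0,"dz": 0,"rx": 0,"ry": 0,"rz": 0.1,"gripper": 0.7},
    {"dx": 0,"dy": 0,"dz": 0,"rx": 0,"ry": 0,"rz": 0.1,"gripper": 0.7},
  ],
)

```text
clock: 10.28
ee_pos: [0.5696, -0.0017, 0.1343]
tcp_rot: [180.0, 0.1, 112.3]
contact_force: [-3.5, -1.6, 7.5]
finger_gap: 0.0497
```

```bash
python3 st.py
```

```text
t 10.28 [ 0.5696 -0.0017  0.1343] yaw 112.35 F [-3.5 -1.6  7.5] M [-0.295  0.84  -0.068] gap 0.0497 tau7 -0.994 q7 10.5
```

Emit:
send_rows(
  commands=[
    {"dx": 0,"dy": 0,"dz": 0,"rx": 0,"ry": 0,"rz": 0.05,"gripper": 0.7},
    {"dx": 0,"dy": 0,"dz": 0,"rx": 0,"ry": 0,"rz": 0.1,"gripper": 0.7},
    {"dx": 0,"dy": 0,"dz": 0,"rx": 0,"ry": 0,"rz": 0.1,"gripper": 0.7},
  ],
)

```text
clock: 10.53
ee_pos: [0.5696, -0.0016, 0.1343]
tcp_rot: [180.0, 0.1, 106.7]
contact_force: [-3.4, -1.1, 6.7]
finger_gap: 0.0498
```

```bash
python3 st.py
```

```text
t 10.53 [ 0.5696 -0.0016  0.1343] yaw 106.68 F [-3.4 -1.1  6.7] M [-0.368  0.941  0.561] gap 0.0498 tau7 -1.599 q7 5.1
```

Torque has jumped from -0.07 to 0.56 N m, so the ring is coming up tight. Advancing in small steps.

Emit:
send_rows(
  commands=[
    {"dx": 0,"dy": 0,"dz": 0,"rx": 0,"ry": 0,"rz": 0.02,"gripper": 0.7},
    {"dx": 0,"dy": 0,"dz": 0,"rx": 0,"ry": 0,"rz": 0.04,"gripper": 0.7},
    {"dx": 0,"dy": 0,"dz": 0,"rx": 0,"ry": 0,"rz": 0.04,"gripper": 0.7},
    {"dx": 0,"dy": 0,"dz": 0,"rx": 0,"ry": 0,"rz": 0.04,"gripper": 0.7},
  ],
)

```text
clock: 10.87
ee_pos: [0.5696, -0.0017, 0.1343]
tcp_rot: [180.0, 0.1, 104.6]
contact_force: [-4.5, -2.0, 8.0]
finger_gap: 0.0493
```

```bash
python3 st.py
```

```text
t 10.87 [ 0.5696 -0.0017  0.1343] yaw 104.56 F [-4.5 -2.   8. ] M [-0.366  0.923  0.629] gap 0.0493 tau7 -0.667 q7 3.1
```

Emit:
send_rows(
  commands=[
    {"dx": 0,"dy": 0,"dz": 0,"rx": 0,"ry": 0,"rz": 0.03,"gripper": 0.7},
    {"dx": 0,"dy": 0,"dz": 0,"rx": 0,"ry": 0,"rz": 0.06,"gripper": 0.7},
    {"dx": 0,"dy": 0,"dz": 0,"rx": 0,"ry": 0,"rz": 0.06,"gripper": 0.7},
    {"dx": 0,"dy": 0,"dz": 0,"rx": 0,"ry": 0,"rz": 0.06,"gripper": 0.7},
  ],
)

```text
clock: 11.2
ee_pos: [0.5696, -0.0016, 0.1343]
tcp_rot: [180.0, 0.1, 101.1]
contact_force: [-4.5, -1.4, 7.8]
finger_gap: 0.0495
```

```bash
python3 st.py; python3 -c "
from h import *
im,d,K,C=take('side'); gauge(im,K,C,[.583,-.113]); save('s8',im)
a=cv2.imread('pics/s5.png')[:,:,::-1]; print('gauge diff',np.abs(a[260:320,260:335].astype(int)-im[260:320,260:335]).mean())"
```

```text
t 11.20 [ 0.5696 -0.0016  0.1343] yaw 101.12 F [-4.5 -1.4  7.8] M [-0.302  0.918  0.524] gap 0.0495 tau7 -0.673 q7 -0.2
needle 177.80 red -8.84  needle->red cw 186.64  cross [ 0.5988 -0.1152] 15 38 g [ 0.583 -0.113]
gauge diff 0.2534074074074074
```

Emit:
send_rows(
  commands=[
    {"dx": 0,"dy": 0,"dz": 0,"rx": 0,"ry": 0,"rz": 0,"gripper": 0.75},
    {"dx": 0,"dy": 0,"dz": 0,"rx": 0,"ry": 0,"rz": 0,"gripper": 0.75},
    {"dx": 0,"dy": 0,"dz": 0,"rx": 0,"ry": 0,"rz": 0,"gripper": 0.75},
  ],
  force=115,
)

```text
clock: 11.5
ee_pos: [0.5696, -0.0016, 0.1345]
tcp_rot: [180.0, 0.1, 101.1]
contact_force: [-5.6, -1.5, 9.8]
finger_gap: 0.0487
```

```bash
python3 st.py
```

```text
t 11.50 [ 0.5696 -0.0016  0.1345] yaw 101.13 F [-5.6 -1.5  9.8] M [-0.381  1.118  0.6  ] gap 0.0487 tau7 -0.572 q7 -0.2
```

Emit:
send_rows(
  commands=[
    {"dx": 0,"dy": 0,"dz": 0,"rx": 0,"ry": 0,"rz": 0.02,"gripper": 0.75},
    {"dx": 0,"dy": 0,"dz": 0,"rx": 0,"ry": 0,"rz": 0.03,"gripper": 0.75},
    {"dx": 0,"dy": 0,"dz": 0,"rx": 0,"ry": 0,"rz": 0.03,"gripper": 0.75},
  ],
)

```text
clock: 11.75
ee_pos: [0.5696, -0.0017, 0.1345]
tcp_rot: [180.0, 0.1, 99.4]
contact_force: [-4.2, -2.0, 9.2]
finger_gap: 0.0485
```

```bash
python3 st.py
```

```text
t 11.75 [ 0.5696 -0.0017  0.1345] yaw 99.38 F [-4.2 -2.   9.2] M [-0.361  1.132  0.635] gap 0.0485 tau7 -0.893 q7 -1.9
```

Torque stays at about 0.63 N m with a much firmer grip, so the ring is yielding and the pads are not slipping. It is an estimated 0.13–0.23 rad into tight, so I'll release and rise to the check pose.

Emit:
send_rows(
  commands=[
    {"dx": 0,"dy": 0,"dz": 0,"rx": 0,"ry": 0,"rz": 0,"gripper": 0.2},
    {"dx": 0,"dy": 0,"dz": 0,"rx": 0,"ry": 0,"rz": 0,"gripper": 0.2},
    {"dx": 0,"dy": 0,"dz": 0,"rx": 0,"ry": 0,"rz": 0,"gripper": 0.2},
    {"dx": 0,"dy": 0,"dz": 0,"rx": 0,"ry": 0,"rz": 0,"gripper": 0.2},
    {"dx": 0,"dy": 0,"dz": -0.015,"rx": 0,"ry": 0,"rz": 0,"gripper": 0.2},
    {"dx": 0,"dy": 0,"dz": -0.04,"rx": 0,"ry": 0,"rz": 0,"gripper": 0.2},
    {"dx": 0,"dy": 0,"dz": -0.07,"rx": 0,"ry": 0,"rz": 0,"gripper": 0.2},
    {"dx": 0,"dy": 0,"dz": -0.1,"rx": 0,"ry": 0,"rz": 0,"gripper": 0.2},
    {"dx": 0,"dy": 0,"dz": -0.1,"rx": 0,"ry": 0,"rz": 0,"gripper": 0.2},
  ],
)

```text
clock: 12.5
ee_pos: [0.5721, -0.0009, 0.2394]
tcp_rot: [179.5, 0.1, 99.4]
contact_force: [1.0, -0.2, 0.2]
finger_gap: 0.068
```

```bash
python3 st.py; python3 -c "
from h import *
go([.575,-.09,.225],136.5)"
```

```text
t 12.50 [ 0.5721 -0.0009  0.2394] yaw 99.37 F [ 1.  -0.2  0.2] M [ 0.048 -0.058  0.046] gap 0.0680 tau7 0.228 q7 0.3
at [ 0.5721 -0.0009  0.2394] [1.7952e+02 8.0000e-02 9.9370e+01] d [-0.0884 -0.0118  0.0144] rv [ 0.0076  0.0041 -0.648 ] q [ 18.9  12.3 -26.8  95.6   5.8  72.9   0.3] t 12.5
```

Emit:
send_rows(
  commands=[
    {"dx": -0.03,"dy": -0.004,"dz": 0.005,"rx": 0,"ry": 0,"rz": -0.12,"gripper": 0.2},
    {"dx": -0.06,"dy": -0.008,"dz": 0.01,"rx": 0,"ry": 0,"rz": -0.24,"gripper": 0.2},
    {"dx": -0.088,"dy": -0.012,"dz": 0.014,"rx": 0,"ry": 0,"rz": -0.36,"gripper": 0.2},
    {"dx": -0.088,"dy": -0.012,"dz": 0.014,"rx": 0,"ry": 0,"rz": -0.48,"gripper": 0.2},
    {"dx": -0.088,"dy": -0.012,"dz": 0.014,"rx": 0,"ry": 0,"rz": -0.6,"gripper": 0.2},
    {"dx": -0.088,"dy": -0.012,"dz": 0.014,"rx": 0,"ry": 0,"rz": -0.65,"gripper": 0.2},
    {"dx": -0.088,"dy": -0.012,"dz": 0.014,"rx": 0,"ry": 0,"rz": -0.65,"gripper": 0.2},
    {"dx": -0.088,"dy": -0.012,"dz": 0.014,"rx": 0,"ry": 0,"rz": -0.65,"gripper": 0.2},
    {"dx": -0.088,"dy": -0.012,"dz": 0.014,"rx": 0,"ry": 0,"rz": -0.65,"gripper": 0.2},
  ],
)

```text
clock: 13.25
ee_pos: [0.5721, -0.0901, 0.2191]
tcp_rot: [180.0, -0.0, 136.5]
contact_force: [0.6, 0.1, 0.1]
finger_gap: 0.0682
```

```bash
python3 st.py; python3 - <<'E'
from h import *
im,d,K,C=take('wrist'); save('w9',im)
gauge(im,K,C,[.585,-.1145])
u,v=map(int,proj([.585,-.1145,.1],K,C)); print(u,v)
c=im[max(v-90,0):v+90,max(u-100,0):u+100]; 
t,_,_,_=take('top'); a=np.load('pics/top0.npz')['im']
df=np.abs(t.astype(int)-a).max(2); print('top diff corner regions', [df[y-8:y+8,x-8:x+8].mean().round(1) for x,y in((298,319),(278,219),(474,278),(447,181),(225,268),(373,160),(514,246))])
save('w9c',np.hstack([cv2.resize(c,(400,360),interpolation=cv2.INTER_CUBIC),cv2.resize(t[120:345,190:560][:, :250],(400,360))]))
E
```

```text
t 13.25 [ 0.5721 -0.0901  0.2191] yaw 136.49 F [0.6 0.1 0.1] M [ 0.026 -0.029  0.039] gap 0.0682 tau7 0.039 q7 45.5
needle -4.04 red -4.68  needle->red cw 0.64  cross [ 0.7326 -0.125 ] 365 184 g [ 0.585  -0.1145]
310 276
top diff corner regions [np.float64(3.4), np.float64(3.4), np.float64(3.6), np.float64(5.6), np.float64(3.8), np.float64(2.8), np.float64(3.8)]
```

View pics/w9c.png

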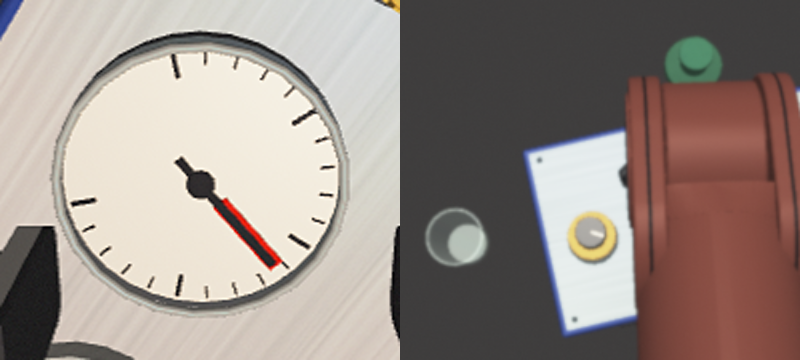

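The needle still lies on the red hand and the tester and surroundings have not moved. The gripper is clear, so I'm handing in.

```bash
python3 -c "
from h import *
print(r.hand_in())"
```

```text
the job is handed in; nothing more can be done
None
```

The needle is on the red set hand, the lock ring is tight, and the job was handed in at about 13.3 s with the gripper open and clear of everything.

- **Knob:** I turned it about 98° clockwise and released it. The last close look, after the ring was tightened, put the needle at -4.0°. The red hand was at -4.0° when seen unobstructed and -4.7° with the needle over it. Red showed on both sides of the needle.
- **Lock ring:** It ran free for about 0.5 rad, then the wrist torque jumped from about -0.07 to about 0.6 N m and stayed there while the ring kept turning. It stayed there when I raised the grip from 70 to 115 N, so the ring was yielding rather than slipping in the pads. I estimate it stopped 0.13 to 0.23 rad into tight. That is inferred from torque and angle; the moment it came up tight was not seen directly.
- **Torque reading:** It sat at 0.52 to 0.63 N m rather than the stated 0.7. Adding back the -0.07 reading from the free run brings it to about 0.6 to 0.7.
- **Disagreement:** The side camera's automatic needle angle was not usable once the needle covered the red hand, so I relied on the wrist camera. The side image of the gauge did not change while I turned the ring.
- **Surroundings:** The top camera showed no sign of movement at the deck corners I could see, the beaker or the cutter. The arm hid part of the tester in that last picture. Sideways forces stayed below about 8 N in the readings I took.

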